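Press home the bezel clips of a wall clock

ROBOT

A 6-joint arm with a two-finger parallel gripper is mounted at the origin on the work surface. World frame = base frame: x ahead of the robot, y to its left, z up, the work surface at z = 0. Lengths are in m, angles in rad, forces in N, time in s.
With the tool pointing down it reaches from about 0.375 to 0.975 m from the base axis. Payload 3.8 kg.
Tool frame: the origin (TCP) lies between the finger pads; the fingertips stand 11 mm ahead of it and the grasp point (between the pads) lies 8 mm behind it; z points along the fingers, y is the direction in which the jaws open and shut (so a half turn about z gives the same grasp; the last joint's range is limited). The gripper opens to 85 mm and grips with 20 to 120 N. Pads are 22 mm wide; open, the fingers measure 114 mm over their backs; the gripper's body (76 mm by 85 mm) begins 54 mm behind the grasp point. The pads swing forward as they close: fully open they stand 13 mm farther back than shut.
Start: joints at [-1.332, 0.264, 1.604, -0, 1.274, -0.037], TCP at [0.184, -0.649, 0.242] pointing down, gripper open.
Joint ranges: [-2.63, 2.63], [-0.94, 2.18], [0.31, 2.57], [-1.31, 4.45], [0, 2.66], [-2.55, 2.55]. Speed limits (rad/s): [2.57, 2.57, 3.14, 3.14, 3.14, 3.14].

INTERFACE

Orientations are given as a unit quaternion [x, y, z, w].
In Python, from station import monitor, viewer, ticket gives the robot as it stands.
- The arm moves only by the tool play_rows, never from a script. Its argument "increments" is a list of rows, each a list of 3 entries, a list of its own where there are three numbers: the shift along the tool's x, y, z in m, then the turn, a rotation vector about the tool's x, y, z in degrees, then the opening, from 0 (shut) to 1 (fully open). A call has 1 to 12 rows; each row is the pose to reach, as a shift and turn from the pose commanded when the call began, along the tool's axes at that moment; what a row does not reach only later rows make up. A row lasts 1/10 s, in which the tool goes at most 50 mm and 8.59 degrees, less where a joint would pass 70% of its speed; a pose out of reach is approached as far as the arm can. A call with a gripper value outside its range is refused whole. The fingers move at their own pace and stop on an object; "grip_force" is the grip in N (left out, the last holds). Time passes only in rows, so rows that repeat a pose let the fingers close. It gives the time, the measured TCP pose, the force and the opening at its end, in the units of the state.
- monitor.read_state(): the state, without advancing time (a new reading comes with each control period).
- viewer.snapshot(name): name is "side" or "top"; returns a dict with "pixels" (420x560x3 uint8, red, green, blue), "intrinsics" (3x3 intrinsics, pixels), "dist" ([k1, k2, p1, p2, k3] as OpenCV has them; the pictures are not rectified), "view" (4x4, takes a point from world to camera coordinates). Camera axes: x right, y down, z forward; pixel columns grow to the right and rows downward; lengths in m; the calibration is good to about 2 mm. A picture is of the moment at which its call begins. There is no depth.
- ticket.job_done(): hands the job in, once; it reports no verdict.
The state is a dict: "clock": time; "joint_pos": joint angles; "dq": joint speeds; "joint_efforts": joint torques, N m; "position": TCP position; "eef_rot": TCP orientation; "contact_force": force on the tool from outside, world axes, zero at the start; "wrist_torque": the same for the moment, N m; "finger_gap": opening from 0.0 (shut) to 1.0 (fully open).
Only numpy, scipy, OpenCV 4.12 (cv2) and the standard library are available. Lean on these libraries where they do the work, as an engineer would, in place of code of your own. Each camera call takes 0.05 s, during which the arm holds its last target. There are 200 camera calls.

TASK

The wall clock lying face up on the bench is held together by three push-in clips that still stand proud of its rim. With closed fingertips gently press them fully home one after another: the red one first, then the yellow, then the blue, then draw the hand clear. Do not pick up or shift the clock, keep off its glass, and leave the other things on the bench alone.

Things in the scene. Friction and masses are not known exactly. Their poses are not given: they have to be found in the camera images.
- clock: round wall clock lying face up, loose on the bench, about 1.1 kg: dark wooden case 210 mm in diameter and 44 mm high, with a flat rim 30 mm wide around a white dial with black hands. Origin: centre of its underside; z up; x points towards the red clip. Its yaw is arbitrary. A push of more than 25 N would damage it; seating a clip takes 3 to 8 N.
- glass: clear pane over the dial, 147 mm in diameter, top 3 mm below the rim (41 mm above the bench); fragile. Origin: centre of its underside, on the clock's axis.
- red_clip (a joint): how far the red clip is pressed in, m: 0 = standing fully out, 0.008 = fully home (hard stop). It starts between 0 and 0.002, needs about 2.5 N to move, has no spring and stays where it is left.
- red_clip_top (a point): centre of the flat top of the red clip, a round red soft rubber cap 22 mm in diameter, 90 mm from the clock's centre along the clock's +x. Fully out it is 18 mm above the wooden rim (62 mm above the bench), fully home 10 mm (54 mm). Pressed straight down; the rubber gives 1 mm per 4 N (at most 4 mm) and springs back, so the fingertips must go 1 to 2 mm below 54 mm.
- yellow_clip (a joint): how far the yellow clip is pressed in, m: 0 = standing fully out, 0.008 = fully home (hard stop). It starts between 0 and 0.002, needs about 2.5 N to move, has no spring and stays where it is left.
- yellow_clip_top (a point): centre of the flat top of the yellow clip, a round yellow soft rubber cap 22 mm in diameter, 90 mm from the clock's centre 120 degrees counter-clockwise (seen from above) from the red one. Fully out it is 18 mm above the wooden rim (62 mm above the bench), fully home 10 mm (54 mm). Pressed straight down; the rubber gives 1 mm per 4 N (at most 4 mm) and springs back, so the fingertips must go 1 to 2 mm below 54 mm.
- blue_clip (a joint): how far the blue clip is pressed in, m: 0 = standing fully out, 0.008 = fully home (hard stop). It starts between 0 and 0.002, needs about 2.5 N to move, has no spring and stays where it is left.
- blue_clip_top (a point): centre of the flat top of the blue clip, a round blue soft rubber cap 22 mm in diameter, 90 mm from the clock's centre 240 degrees counter-clockwise (seen from above) from the red one. Fully out it is 18 mm above the wooden rim (62 mm above the bench), fully home 10 mm (54 mm). Pressed straight down; the rubber gives 1 mm per 4 N (at most 4 mm) and springs back, so the fingertips must go 1 to 2 mm below 54 mm.
- pocket_watch: bystander: steel pocket watch lying flat, 50 mm in diameter with a small brass crown, 14 mm high. Origin: centre of its underside.
- loupe: bystander: black watchmaker's loupe standing like a small cup, 36 mm in diameter, 32 mm high. Origin: centre of its underside.
- oiler: bystander: small white plastic oil bottle with a pointed blue tip, 32 mm in diameter, 80 mm high, upright. Origin: centre of its underside.
- screwdriver: bystander: small screwdriver with orange handle, 120 mm long, lying flat; origin near its middle. x along the shaft towards the tip.
Things that resemble listed ones, but are neither listed nor needed, are in the scene too. Several things look just like the clock: the one meant starts farthest to the robot's left.

How it is judged:
By the outcome, as a careful person would: the job done as asked, in the order asked, and still so for the second after the job is handed in, with the robot touching nothing.
It also fails if it takes over 43 s, if anything falls off the work surface, if the arm or the gripper's body presses on something with over 40 N, if the wrist force passes 120 N, or if a joint passes its speed limit or range.

## Working session

There is one attempt and no reset: what is moved stays moved. The work goes in short steps, Python scripts to look and compute and a tool call to move; the robot and the scene stay as the last step left them, time stands still between calls to the robot, and variables do not carry over. Pictures are saved under pics/ and viewed, about 8 in all and at most 12, crops included, and the job is handed in when it is done.

Besides the shell and the picture viewer there is one more tool, called by a JSON object that holds its "method" and its "body", one argument or row to a line. play_rows: Moves the arm, as the interface text tells. Its arguments: {"type":"object","properties":{"increments":{"type":"array","items":{"type":"array"}},"grip_force":{"type":"number"}},"required":["increments"]}

```bash
mkdir -p pics; cat > h.py <<'E'
import numpy as np, cv2
from station import monitor, viewer, ticket
def snap(n,f=None):
    s=viewer.snapshot(n)
    if f: cv2.imwrite('pics/'+f,cv2.cvtColor(s['pixels'],cv2.COLOR_RGB2BGR))
    return s
def ray(s,uv,z):
    V=np.array(s['view']);K=np.array(s['intrinsics']);R,t=V[:3,:3],V[:3,3]
    p=cv2.undistortPoints(np.array([[uv]],float),K,np.array(s['dist'],float))[0,0]
    d=R.T@np.array([p[0],p[1],1]);c=-R.T@t
    return c+d*(z-c[2])/d[2]
E
python3 - <<'E'
from h import *
a=snap('top','t1.png');b=snap('side','s1.png')
for s in(a,b):
    V=np.array(s['view']);print(-V[:3,:3].T@V[:3,3])
print(monitor.read_state())
E
```

```text
[ 0.25986691 -0.02119964  1.0954807 ]
[0.09609614 0.7310878  0.58327355]
{'clock': 0.1, 'joint_pos': array([-1.33190906e+00,  2.64696786e-01,  1.60525327e+00, -2.02994162e-05,
        1.27369304e+00, -3.69053588e-02]), 'dq': array([ 1.09385098e-03, -1.81645080e-03, -1.73137293e-03,  6.04759041e-04,
        6.21153254e-05, -1.72700613e-03]), 'joint_efforts': array([-2.05512083e-04, -5.16708469e+01, -3.68590987e+01, -1.50083133e-04,
        6.25580113e-03,  4.57984317e-08]), 'position': array([ 0.18364531, -0.6488699 ,  0.24106516]), 'eef_rot': array([ 9.90506429e-01,  1.37462585e-01, -1.13014658e-04, -1.01901881e-03]), 'contact_force': array([0.3681011 , 0.41049003, 0.28301756]), 'wrist_torque': array([-0.01862134, -0.02490186, -0.02467321]), 'finger_gap': 0.9988506918574055}
```

View pics/t1.png

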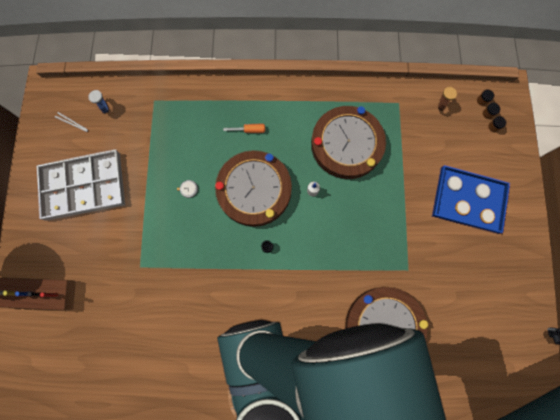

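View pics/s1.png

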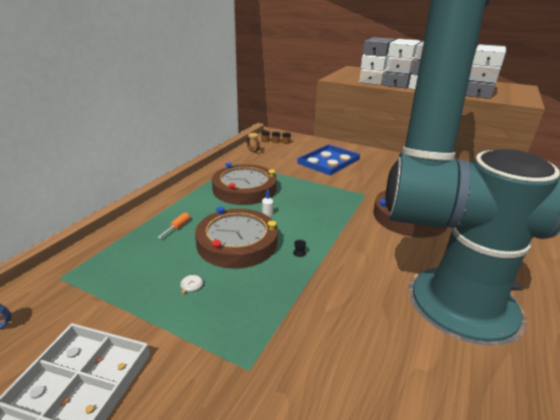

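```bash
cat >> h.py <<'E'
HS={'red':[((0,150,110),(6,255,255)),((174,150,110),(180,255,255))],'yellow':[((20,130,120),(35,255,255))],'blue':[((105,130,70),(125,255,255))]}
def caps(s,box):
    x0,y0,x1,y1=box
    h=cv2.cvtColor(s['pixels'],cv2.COLOR_RGB2HSV);o={}
    for c,rs in HS.items():
        m=sum(cv2.inRange(h,*r) for r in rs);k=np.zeros_like(m);k[y0:y1,x0:x1]=m[y0:y1,x0:x1]
        n,_,st,ce=cv2.connectedComponentsWithStats(k)
        if n>1:
            i=1+st[1:,4].argmax();o[c]=(ce[i],st[i])
    return o
E
python3 - <<'E'
from h import *
a=snap('top');b=snap('side')
for uv in((254,188),(348,142),(388,322)): print(uv,ray(a,uv,.042))
for n,s,bx in(('top',a,(210,145,298,230)),('side',b,(190,200,285,265))):
    o=caps(s,bx)
    P={c:ray(s,v[0],.058) for c,v in o.items()}
    for c in o: print(n,c,o[c][0].round(1),o[c][1],P[c].round(4))
    P=list(P.values()); print([np.linalg.norm(P[i]-P[i-1]).round(4) for i in range(3)],np.mean(P,0))
x=a['pixels'][140:235,205:305];y=b['pixels'][195:275,180:290]
x=cv2.resize(x,(400,380),interpolation=2);y=cv2.resize(y,(400,380),interpolation=2)
cv2.imwrite('pics/c1.png',np.hstack([x,y])[...,::-1])
E
```

```text
(254, 188) [0.53648162 0.05584986 0.042     ]
(348, 142) [ 0.67301945 -0.20455638  0.042     ]
(388, 322) [ 0.18333537 -0.29832441  0.042     ]
top red [219.2 184.9] [216 181   8   9  60] [0.54   0.1488 0.058 ]
top yellow [269.2 212.9] [265 209   9   9  61] [0.4645 0.0127 0.058 ]
top blue [269.1 157. ] [266 154   7   7  41] [0.6203 0.0155 0.058 ]
[np.float64(0.1556), np.float64(0.1556), np.float64(0.1558)] [0.54160399 0.05897894 0.058     ]
side red [215.6 244.2] [212 240   8  10  61] [0.537 0.154 0.058]
side yellow [271.4 224.1] [268 220   8  10  56] [0.4638 0.0147 0.058 ]
side blue [219.9 209.5] [217 207   7   7  35] [0.6179 0.0188 0.058 ]
[np.float64(0.1577), np.float64(0.1574), np.float64(0.1542)] [0.53958304 0.06250065 0.058     ]
```

View pics/c1.png

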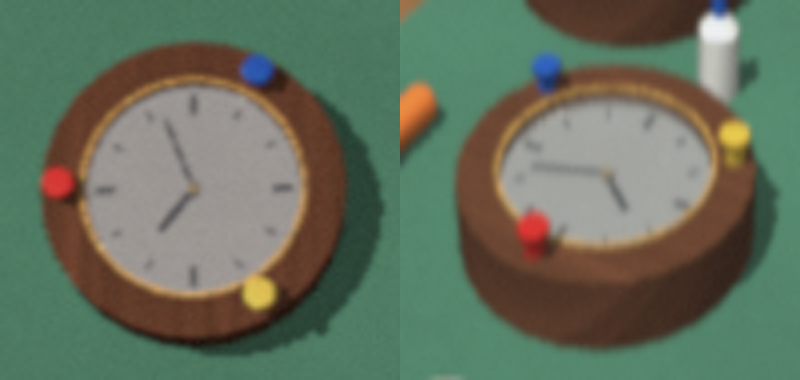

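Lookalikes (top view): clock (254,188) y=+0.056; clock (348,142) y=−0.205; clock (388,322) y=−0.298, half hidden by the arm. I choose (254,188), farthest left. The crop shows red, yellow and blue counter-clockwise on it. The cap spacing of 156 mm matches 90·√3.

```bash
cat >> h.py <<'E'
from scipy.spatial.transform import Rotation as Ro
T={'red':(.539,.149),'yellow':(.464,.013),'blue':(.619,.016)}
def delta(p):
    s=monitor.read_state();return Ro.from_quat(s['eef_rot']).inv().apply(np.array(p)-s['position']).round(4)
E
python3 -c "
from h import *
print(delta((*T['red'],.16)))"
```

```text
[ 0.5592 -0.671   0.0825]
```

{"method": "play_rows", "body": {
  "increments": [
    [[0.01,-0.012,0],[0,0,0],0],
    [[0.03,-0.036,0],[0,0,0],0],
    [[0.055,-0.066,0],[0,0,0],0],
    [[0.08,-0.096,0],[0,0,0],0],
    [[0.105,-0.126,0],[0,0,0],0],
    [[0.13,-0.156,0],[0,0,0],0],
    [[0.155,-0.186,0],[0,0,0],0],
    [[0.18,-0.216,0],[0,0,0],0],
    [[0.205,-0.246,0],[0,0,0],0],
    [[0.23,-0.276,0],[0,0,0],0],
    [[0.255,-0.306,0],[0,0,0],0],
    [[0.28,-0.336,0],[0,0,0],0]
  ]
}}

```text
clock: 1.4
position: [0.3617, -0.2474, 0.2422]
eef_rot: [0.991, 0.137, 0.0, -0.0]
contact_force: [0.9, -1.0, -0.2]
finger_gap: -0.002
```

{"method": "play_rows", "body": {
  "increments": [
    [[0.025,-0.03,0],[0,0,0],0],
    [[0.05,-0.06,0],[0,0,0],0],
    [[0.075,-0.09,0],[0,0,0],0],
    [[0.1,-0.12,0.005],[0,0,0],0],
    [[0.13,-0.156,0.015],[0,0,0],0],
    [[0.16,-0.192,0.025],[0,0,0],0],
    [[0.19,-0.228,0.035],[0,0,0],0],
    [[0.22,-0.264,0.05],[0,0,0],0],
    [[0.25,-0.3,0.065],[0,0,0],0],
    [[0.27,-0.325,0.075],[0,0,0],0],
    [[0.279,-0.335,0.082],[0,0,0],0],
    [[0.279,-0.335,0.082],[0,0,0],0]
  ]
}}

```text
clock: 2.6
position: [0.5378, 0.1498, 0.1589]
eef_rot: [0.99, 0.139, -0.001, 0.0]
contact_force: [-1.2, -0.7, 0.4]
finger_gap: -0.003
```

```bash
python3 - <<'E'
from h import *
s=monitor.read_state()
for k in('clock','position','eef_rot','contact_force','finger_gap'):print(k,s[k])
for z in(.16,.085,.0625):print(delta((*T['red'],z)))
a=snap('top');b=snap('side')
x=a['pixels'][100:240,180:340];y=b['pixels'][120:280,140:320]
x=cv2.resize(x,(400,380),interpolation=2);y=cv2.resize(y,(400,380),interpolation=2)
cv2.imwrite('pics/c2.png',np.hstack([x,y])[...,::-1])
E
```

```text
clock 2.6
position [0.53783429 0.14977309 0.15894959]
eef_rot [ 9.90317414e-01  1.38815636e-01 -1.27866091e-03  5.83676675e-05]
contact_force [-1.17652259 -0.71312307  0.41395752]
finger_gap -0.0026315755114518654
[ 0.0009  0.0011 -0.0011]
[0.0011 0.0011 0.0739]
[0.0012 0.0011 0.0964]
```

View pics/c2.png

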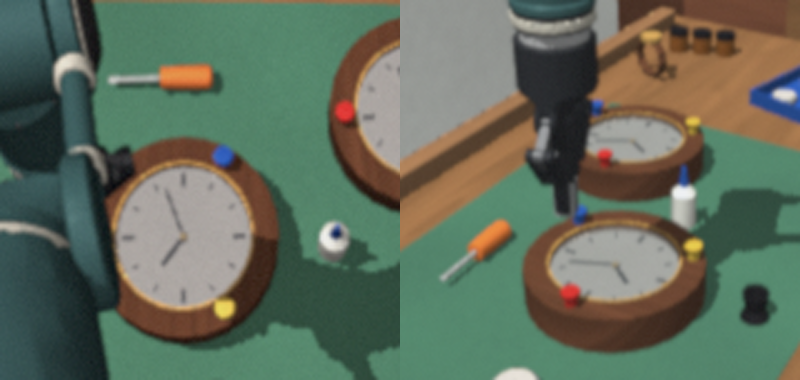

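{"method": "play_rows", "body": {
  "increments": [
    [[0.001,0.001,0.01],[0,0,0],0],
    [[0.001,0.001,0.03],[0,0,0],0],
    [[0.001,0.001,0.05],[0,0,0],0],
    [[0.001,0.001,0.065],[0,0,0],0],
    [[0.001,0.001,0.075],[0,0,0],0],
    [[0.001,0.001,0.08],[0,0,0],0],
    [[0.001,0.001,0.084],[0,0,0],0],
    [[0.001,0.001,0.087],[0,0,0],0],
    [[0.001,0.001,0.09],[0,0,0],0],
    [[0.001,0.001,0.09],[0,0,0],0],
    [[0.001,0.001,0.09],[0,0,0],0]
  ]
}}

```text
clock: 3.8
position: [0.5407, 0.1478, 0.0708]
eef_rot: [0.99, 0.138, 0.001, 0.0]
contact_force: [-0.4, -1.2, 1.5]
finger_gap: 0.001
```

{"method": "play_rows", "body": {
  "increments": [
    [[0,0,0.001],[0,0,0],0],
    [[0,0,0.002],[0,0,0],0],
    [[0,0,0.003],[0,0,0],0],
    [[0,0,0.004],[0,0,0],0],
    [[0,0,0.005],[0,0,0],0],
    [[0,0,0.006],[0,0,0],0],
    [[0,0,0.006],[0,0,0],0]
  ]
}}

```text
clock: 4.5
position: [0.5407, 0.1478, 0.0644]
eef_rot: [0.991, 0.137, 0.0, -0.0]
contact_force: [2.6, -0.3, 3.1]
finger_gap: -0.0
```

{"method": "play_rows", "body": {
  "increments": [
    [[0,0,0.001],[0,0,0],0],
    [[0,0,0.002],[0,0,0],0],
    [[0,0,0.002],[0,0,0],0],
    [[0,0,0.002],[0,0,0],0]
  ]
}}

```text
clock: 4.9
position: [0.5407, 0.1478, 0.0632]
eef_rot: [0.991, 0.137, 0.0, -0.0]
contact_force: [-0.2, -0.4, 8.3]
finger_gap: 0.001
```

{"method": "play_rows", "body": {
  "increments": [
    [[0,0,0.0005],[0,0,0],0],
    [[0,0,0.0005],[0,0,0],0],
    [[0,0,0.0005],[0,0,0],0]
  ]
}}

```text
clock: 5.2
position: [0.5407, 0.1478, 0.0629]
eef_rot: [0.991, 0.137, 0.0, -0.0]
contact_force: [-0.1, 1.1, 8.3]
finger_gap: -0.003
```

{"method": "play_rows", "body": {
  "increments": [
    [[0,0,-0.003],[0,0,0],0],
    [[0,0,-0.01],[0,0,0],0],
    [[0,0,-0.025],[0,0,0],0],
    [[0,0,-0.045],[0,0,0],0],
    [[0,0,-0.06],[0,0,0],0],
    [[0,0,-0.06],[0,0,0],0]
  ]
}}

```text
clock: 5.8
position: [0.5421, 0.1482, 0.125]
eef_rot: [0.991, 0.137, 0.003, -0.0]
contact_force: [0.4, -0.1, 0.2]
finger_gap: 0.001
```

```bash
python3 - <<'E'
from h import *
print(monitor.read_state()['position'])
print(delta((*T['yellow'],.12)),delta((*T['yellow'],.0715)))
b=snap('side')
for c,v in caps(b,(190,200,285,265)).items(): print(c,v[0].round(1),v[1],ray(b,v[0],.056).round(4))
E
```

```text
[0.54213597 0.14817376 0.12496565]
[-0.112   0.1088  0.0044] [-0.1123  0.1088  0.0529]
red [215.9 245.6] [212 243   9   7  51] [0.5351 0.1559 0.056 ]
yellow [271.2 224. ] [267 220   9  10  64] [0.466  0.0115 0.056 ]
blue [220.7 209.3] [219 206   5   8  28] [0.6185 0.0142 0.056 ]
```

{"method": "play_rows", "body": {
  "increments": [
    [[-0.015,0.015,0],[0,0,0],0],
    [[-0.045,0.045,0],[0,0,0],0],
    [[-0.075,0.075,0],[0,0,0],0],
    [[-0.1,0.1,0],[0,0,0],0],
    [[-0.111,0.109,0],[0,0,0],0],
    [[-0.111,0.109,0.01],[0,0,0],0],
    [[-0.111,0.109,0.03],[0,0,0],0],
    [[-0.111,0.109,0.042],[0,0,0],0],
    [[-0.111,0.109,0.042],[0,0,0],0],
    [[-0.111,0.109,0.042],[0,0,0],0]
  ]
}}

```text
clock: 6.85
position: [0.463, 0.0133, 0.0792]
eef_rot: [0.99, 0.138, -0.001, -0.0]
contact_force: [-0.3, 0.3, 0.5]
finger_gap: 0.002
```

```bash
python3 - <<'E'
from h import *
s=monitor.read_state();print(s['position'],s['contact_force'])
print(delta((*T['yellow'],.071)))
b=snap('side','s3.png');a=snap('top','t3.png')
x=a['pixels'][120:260,180:340];y=b['pixels'][160:280,170:305]
x=cv2.resize(x,(400,380),interpolation=2);y=cv2.resize(y,(400,380),interpolation=2)
cv2.imwrite('pics/c3.png',np.hstack([x,y])[...,::-1])
E
```

```text
[0.46303155 0.01327667 0.07919152] [-0.33011062  0.30868163  0.51916508]
[0.0009 0.0005 0.0082]
```

View pics/c3.png

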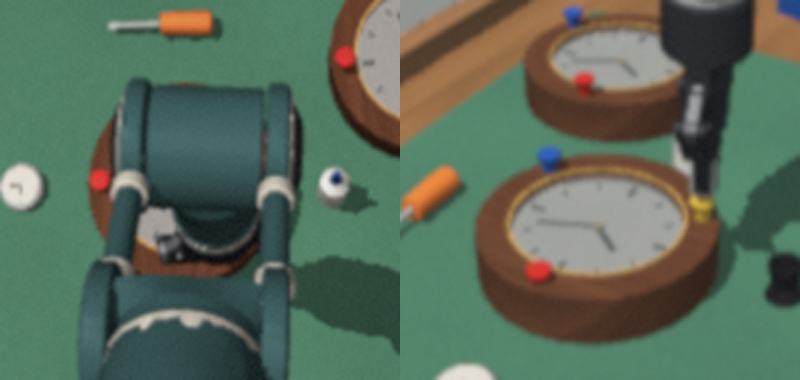

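The fingertips stand over the yellow cap (crop 703,205). Red sits low on the rim at (538,270), and the clock has not moved.

{"method": "play_rows", "body": {
  "increments": [
    [[0.001,0,0.003],[0,0,0],0],
    [[0.001,0,0.006],[0,0,0],0],
    [[0.001,0,0.008],[0,0,0],0],
    [[0.001,0,0.01],[0,0,0],0],
    [[0.001,0,0.011],[0,0,0],0],
    [[0.001,0,0.012],[0,0,0],0],
    [[0.001,0,0.013],[0,0,0],0],
    [[0.001,0,0.014],[0,0,0],0],
    [[0.001,0,0.014],[0,0,0],0]
  ]
}}

```text
clock: 7.85
position: [0.4643, 0.0129, 0.0658]
eef_rot: [0.991, 0.137, 0.0, -0.0]
contact_force: [0.9, 0.7, 2.0]
finger_gap: -0.002
```

{"method": "play_rows", "body": {
  "increments": [
    [[0,0,0.001],[0,0,0],0],
    [[0,0,0.002],[0,0,0],0],
    [[0,0,0.0025],[0,0,0],0],
    [[0,0,0.0025],[0,0,0],0],
    [[0,0,0.0025],[0,0,0],0]
  ]
}}

```text
clock: 8.35
position: [0.4643, 0.0129, 0.0637]
eef_rot: [0.991, 0.137, 0.0, -0.0]
contact_force: [0.1, 0.6, 5.2]
finger_gap: 0.003
```

{"method": "play_rows", "body": {
  "increments": [
    [[0,0,0.0005],[0,0,0],0],
    [[0,0,0.001],[0,0,0],0],
    [[0,0,0.001],[0,0,0],0],
    [[0,0,0.001],[0,0,0],0]
  ]
}}

```text
clock: 8.75
position: [0.4643, 0.0129, 0.063]
eef_rot: [0.991, 0.137, 0.0, 0.0]
contact_force: [-1.7, 1.1, 7.7]
finger_gap: -0.008
```

{"method": "play_rows", "body": {
  "increments": [
    [[0,0,-0.003],[0,0,0],0],
    [[0,0,-0.01],[0,0,0],0],
    [[0,0,-0.025],[0,0,0],0],
    [[0,0,-0.045],[0,0,0],0],
    [[0,0,-0.06],[0,0,0],0],
    [[0,0,-0.06],[0,0,0],0]
  ]
}}

```text
clock: 9.35
position: [0.4655, 0.0127, 0.1243]
eef_rot: [0.991, 0.137, 0.002, 0.0]
contact_force: [0.7, -0.4, 0.4]
finger_gap: -0.004
```

{"method": "play_rows", "body": {
  "increments": [
    [[0.02,0.005,0],[0,0,0],0],
    [[0.06,0.015,0],[0,0,0],0],
    [[0.1,0.026,0],[0,0,0],0],
    [[0.135,0.035,0],[0,0,0],0],
    [[0.15,0.039,0],[0,0,0],0],
    [[0.15,0.039,0.01],[0,0,0],0],
    [[0.15,0.039,0.03],[0,0,0],0],
    [[0.15,0.039,0.042],[0,0,0],0],
    [[0.15,0.039,0.042],[0,0,0],0],
    [[0.15,0.039,0.042],[0,0,0],0]
  ]
}}

```text
clock: 10.35
position: [0.6176, 0.0162, 0.0794]
eef_rot: [0.991, 0.137, -0.001, -0.0]
contact_force: [0.2, 0.2, 0.7]
finger_gap: -0.002
```

```bash
python3 - <<'E'
from h import *
print(delta((*T['blue'],.071)))
b=snap('side');y=cv2.resize(b['pixels'][160:280,170:305],(400,380),interpolation=2)
cv2.imwrite('pics/c4.png',y[...,::-1])
E
```

```text
[0.0013 0.0006 0.0084]
```

View pics/c4.png

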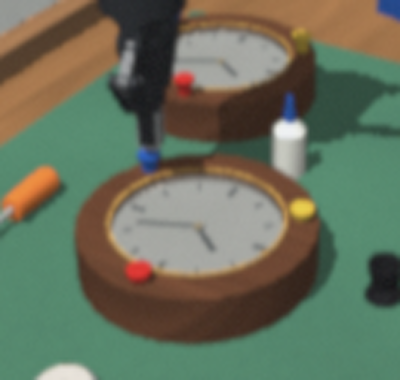

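The tips stand over blue (150,155). Red (138,271) and yellow (302,209) are both low.

{"method": "play_rows", "body": {
  "increments": [
    [[0.001,0,0.003],[0,0,0],0],
    [[0.001,0,0.006],[0,0,0],0],
    [[0.001,0,0.008],[0,0,0],0],
    [[0.001,0,0.01],[0,0,0],0],
    [[0.001,0,0.011],[0,0,0],0],
    [[0.001,0,0.012],[0,0,0],0],
    [[0.001,0,0.013],[0,0,0],0],
    [[0.001,0,0.014],[0,0,0],0],
    [[0.001,0,0.014],[0,0,0],0]
  ]
}}

```text
clock: 11.3
position: [0.6202, 0.0165, 0.0663]
eef_rot: [0.991, 0.137, 0.0, 0.0]
contact_force: [-0.1, -0.6, 1.5]
finger_gap: -0.002
```

{"method": "play_rows", "body": {
  "increments": [
    [[0,0,0.001],[0,0,0],0],
    [[0,0,0.002],[0,0,0],0],
    [[0,0,0.003],[0,0,0],0],
    [[0,0,0.0035],[0,0,0],0],
    [[0,0,0.0035],[0,0,0],0],
    [[0,0,0.0035],[0,0,0],0]
  ]
}}

```text
clock: 11.9
position: [0.6202, 0.0164, 0.0635]
eef_rot: [0.991, 0.137, 0.0, 0.0]
contact_force: [-0.8, 1.1, 6.1]
finger_gap: -0.003
```

{"method": "play_rows", "body": {
  "increments": [
    [[0,0,0.0005],[0,0,0],0],
    [[0,0,0.001],[0,0,0],0],
    [[0,0,0.001],[0,0,0],0],
    [[0,0,0.001],[0,0,0],0]
  ]
}}

```text
clock: 12.3
position: [0.6202, 0.0164, 0.0629]
eef_rot: [0.991, 0.137, 0.0, 0.0]
contact_force: [-2.6, 0.3, 9.1]
finger_gap: -0.001
```

{"method": "play_rows", "body": {
  "increments": [
    [[0,0,-0.003],[0,0,0],0],
    [[0,0,-0.01],[0,0,0],0],
    [[0,0,-0.025],[0,0,0],0],
    [[0,0,-0.05],[0,0,0],0],
    [[0,0,-0.08],[0,0,0],0],
    [[0,0,-0.11],[0,0,0],0],
    [[0,0,-0.14],[0,0,0],0],
    [[0,0,-0.16],[0,0,0],0],
    [[0,0,-0.16],[0,0,0],0],
    [[0,0,-0.16],[0,0,0],0],
    [[0,0,-0.16],[0,0,0],0]
  ]
}}

```text
clock: 13.4
position: [0.6187, 0.0164, 0.22]
eef_rot: [0.991, 0.137, -0.002, -0.0]
contact_force: [-0.2, -1.2, 0.2]
finger_gap: 0.002
```

```bash
python3 - <<'E'
from h import *
b=snap('side')
for c,v in caps(b,(190,200,285,265)).items(): print(c,v[0].round(1),v[1],ray(b,v[0],.053).round(4))
y=cv2.resize(b['pixels'][160:280,170:305],(400,380),interpolation=2)
cv2.imwrite('pics/c5.png',y[...,::-1])
E
```

```text
red [215.8 245.6] [212 243   9   7  50] [0.5379 0.1526 0.053 ]
yellow [271.5 225.7] [268 223   8   7  46] [0.4637 0.014  0.053 ]
blue [220.  210.9] [217 209   7   5  29] [0.6185 0.0179 0.053 ]
```

View pics/c5.png

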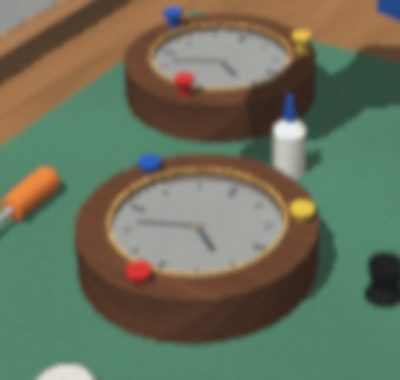

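All three caps sit low: red (138,271), yellow (302,209), blue (150,162). The clock is unmoved and the hand is clear, so I am handing in.

```bash
python3 -c "
from h import *
print(ticket.job_done())"
```

```text
the job is handed in; nothing more can be done
None
```

I pressed the red, then yellow, then blue clip home on the leftmost clock with closed fingertips, then raised the hand about 16 cm clear and handed the job in at about 13.5 s.

- **Pressing:** each clip went down until the fingertips were about 2 mm below the 54 mm home height. The upward force read there was 8.3 N on red, 7.7 N on yellow and 9.1 N on blue. That fits rubber squeezed against the hard stop and is well under 25 N.
- **Final picture:** all three caps sit low on the rim, 2–3 pixels lower than at the start in the side view. The clock and the nearby things in that crop look unmoved.
- **Disagreement:** the first side-camera fix was 2–5 mm off from the top camera in y, probably because the clip stems were counted in the side view. I aimed by the top view, shifted up to 1 mm towards the side view. The final side fix at 53 mm height was within 4 mm of the aim points.

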